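Dial the code on the tool case's wheel lock

ROBOT

A 7-joint arm with a two-finger parallel gripper is mounted at the origin on a cart in front of the work surface, level with it; the furniture and walls round the work are solid. World frame = base frame: x ahead of the robot, y to its left, z up, the work surface at z = 0. Lengths are in m, angles in rad, forces in N, time in s.
With the tool pointing down it reaches from about 0.4 to 0.875 m from the base axis. Payload 6.5 kg.
Tool frame: the origin (TCP) lies on the centre line of the jaws, within the pads' length; the fingertips stand ctrl.nose_length ahead of it and the grasp point (between the pads) lies 8 mm behind it (ctrl.nose_length is the distance from the TCP to the fingertips, in m); z points along the fingers, y is the direction in which the jaws open and shut (so a half turn about z gives the same grasp; the last joint's range is limited). The gripper opens to 85 mm and grips with 20 to 120 N. Pads are 22 mm wide; open, the fingers measure 114 mm over their backs; the gripper's body (76 mm by 85 mm) begins 54 mm behind the grasp point. The pads swing forward as they close: fully open they stand 13 mm farther back than shut.
Start: joints at [1.218, 0.536, -0.004, 1.538, 0.003, 1.067, -0.071], TCP at [0.184, -0.623, 0.242] pointing down, gripper open.
Joint ranges: [-2.7, 2.7], [-0.37, 2.16], [-1.27, 1.26], [0.24, 2.4], [-1.31, 4.45], [0.19, 1.91], [-2.76, 2.76]. Speed limits (rad/s): [2.39, 2.39, 3.14, 3.14, 3.14, 3.14, 3.14].

INTERFACE

Orientations are given as [roll, pitch, yaw] about the fixed x, y, z axes, in that order (R = Rz(yaw) Ry(pitch) Rx(roll)).
In Python, from cell import ctrl, camera, get_calibration, workorder gives the robot as it stands. The module is installed in compiled form; this text tells all that it offers.
- The arm moves only by the tool move_arm, never from a script. Its argument "commands" is a list that holds one entry, the list of rows, each a list of 5 numbers: the shift along the world's x, y, z in mm, then the turn about the world's z in degrees, then the closure, from -1 (fully open) to 1 (shut), so that 0 is half open. In form: [[[dx, dy, dz, roll, hand], ...]]. A call has 1 to 5 rows; each row is the pose to reach, as a shift and turn from the pose commanded when the call began; what a row does not reach only later rows make up. A row lasts 1/12 s, in which the tool goes at most 41.7 mm and 7.16 degrees, less where a joint would pass 70% of its speed; a pose out of reach is approached as far as the arm can. A call with a gripper value outside its range is refused whole. The fingers move at their own pace and stop on an object; the grip force is fixed at half the most. Time passes only in rows, so rows that repeat a pose let the fingers close. It gives the time, the measured TCP pose, the force and the opening at its end, in the units of the state.
- ctrl.state(): the state, without advancing time (a new reading comes with each control period).
- camera(name): name is "side" or "top" or "wrist"; returns the picture (384x512x3 uint8, red, green, blue); there is no depth.
- get_calibration(name): a dict with "fov_y" (degrees; the focal length in pixels is half the picture's height over the tangent of half this angle, whatever the lens; pixels are square), "cx", "cy" (the principal point, pixels), "distortion" ([k1, k2, p1, p2, k3] as OpenCV has them; the pictures are not rectified), "extrinsics" (4x4, takes a point from camera to world coordinates). Camera axes: x right, y down, z forward; pixel columns grow to the right and rows downward; lengths in m; the calibration is good to about 2 mm. A picture is of the moment at which its call begins: read the wrist's pose just before it. get_calibration takes no time and is no camera call; for the wrist camera it gives the pose at the moment of the call.
- workorder.job_done(): hands the job in, once; it reports no verdict.
The state is a dict: "t": time; "qpos": joint angles; "joint_velocities": joint speeds; "effort": joint torques, N m; "eef_pos": TCP position; "tcp_rot": TCP orientation; "force": force on the tool from outside, world axes, zero at the start; "ft_torque": the same for the moment, N m; "gripper_width": finger opening in m.
Only numpy, scipy, OpenCV 4.12 (cv2) and the standard library are available. Lean on these libraries where they do the work, as an engineer would, in place of code of your own. Each camera call takes 0.05 s, during which the arm holds its last target.

TASK

Dial the opening code 4-2-3 on the wheel lock of the steel tool case: roll the left thumbwheel until its 4-dot face points straight up and the right thumbwheel until its 3-dot face points straight up. The middle thumbwheel already shows its 2: leave it as it is.

Things in the scene. Friction and masses are not known exactly. Their poses are not given: they have to be found in the camera images.
- code_case: Flat grey steel tool case, fixed, 190 mm deep (x), 260 wide (y), 92 high. Origin: centre of its underside; x points away from the robot, y left, z up; turned up to 0.3 rad. Three equal thumbwheels stand in its top, axles along its y, 80 mm above the bench, at x = 0, y = +75 (left), 0, -75 mm (right). Low blocks with white index marks beside each wheel reach 108 mm above the bench.
- wheel_left (a joint): Left wheel's angle, rad: 0 with the 1 up, 1.047 more per number, 4 up at 3.142; grows as its top rolls away from the robot (case +x); starts about one number low. Wheel: drum 24 mm wide, radius 34, six number faces (1 to 6 black dots) and between them six lugs, 8 mm thick, 24 wide, out to radius 62. Lugs stand at this angle + 30, 90.. degrees from upright (+ leans to case +x).
- wheel_middle (a joint): The same for the middle wheel; it starts with its 2 up (1.047). The face that points straight up is the number set; the lugs beside it then lean 30 degrees either way. To roll a wheel, lower a closed fingertip beside a lug and sweep it along the case's x just above the drum, pushing the lug (about 3 N).
- wheel_right (a joint): The same for the right wheel (case -y); the 3 is up at 2.094; it starts about one number high, so its top must roll towards the robot. All wheels stay where they are left, have no clicks, and a hidden stop keeps them from going past 1 or 6.

How it is judged:
At the end, for the whole second after the job is handed in: The left wheel shows 4, the middle 2 and the right 3, each face within 12 degrees (0.21 rad) of straight up, and the wheels are at rest (value of joint wheel_left between 2.932 and 3.352 rad and value of joint wheel_middle between 0.837 and 1.257 rad and value of joint wheel_right between 1.884 and 2.304 rad and velocity of joint wheel_left between -0.1 and 0.1 rad/s and velocity of joint wheel_right between -0.1 and 0.1 rad/s); the robot touches nothing.
It fails at once if the middle thumbwheel is rolled more than 12 degrees away from its 2 (value of joint wheel_middle below 0.837 rad or value of joint wheel_middle above 1.257 rad).
It also fails if it takes over 38 s, if anything falls off the work surface, if the arm or the gripper's body presses on something with over 40 N, if the wrist force passes 120 N, or if a joint passes its speed limit or range.

## Working session

There is one attempt and no reset: what is moved stays moved. The work goes in short steps, Python scripts to look and compute and a tool call to move; the robot and the scene stay as the last step left them, time stands still between calls to the robot, and variables do not carry over. Pictures are saved under pics/ and viewed, and the job is handed in when it is done.

Besides the shell and the picture viewer there is one more tool, called after "Emit:" as name(argument=value, ...), one argument or row to a line, values as JSON. move_arm: Moves the arm, as the interface text tells. Its arguments: {"type":"object","properties":{"commands":{"type":"array"}},"required":["commands"]}

```bash
mkdir -p pics; python3 - <<'E'
from cell import ctrl,camera,get_calibration
import cv2,numpy as np
s=ctrl.state()
print(s['t'],s['eef_pos'],s['tcp_rot'],s['gripper_width'],ctrl.nose_length)
for n in ['top','side']:
    im=camera(n);cv2.imwrite(f'pics/{n}0.png',im[:,:,::-1])
    c=get_calibration(n);print(n,{k:np.round(v,4).tolist() for k,v in c.items()})
E
```

```text
0.0 [ 0.18369374 -0.62286435  0.24139074] [-3.13983375e+00  1.38123958e-04  2.86907955e-01] 0.08523599610320198 0.011
top {'fov_y': 48.556, 'cx': 255.5397, 'cy': 189.5064, 'distortion': [0.0042, 0.0, 0.0, 0.0, 0.0], 'extrinsics': [[-0.0201, -0.9951, 0.0968, 0.5055], [-0.9996, 0.0217, 0.016, 0.1173], [-0.0181, -0.0964, -0.9952, 0.9182], [0.0, 0.0, 0.0, 1.0]]}
side {'fov_y': 56.4493, 'cx': 253.045, 'cy': 185.3428, 'distortion': [-0.0889, 0.0, 0.0, 0.0, 0.0], 'extrinsics': [[-0.9602, -0.1438, 0.2396, 0.3624], [-0.2794, 0.5031, -0.8178, 0.8269], [-0.0029, -0.8522, -0.5232, 0.5152], [0.0, 0.0, 0.0, 1.0]]}
```

View pics/top0.png

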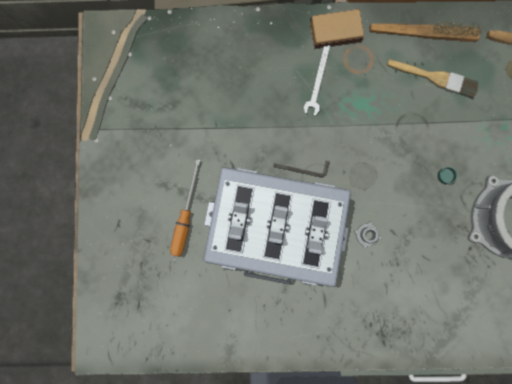

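View pics/side0.png

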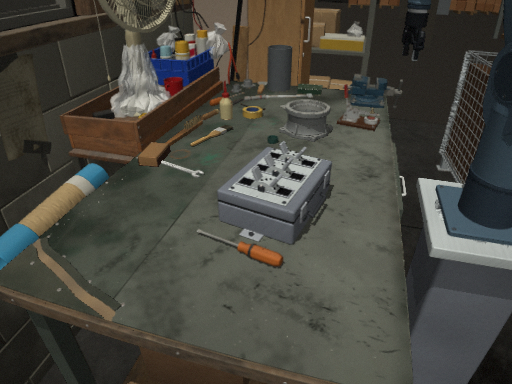

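The top view shows the case's white panel at about (215–350, 178–275), with three wheels at (240,218), (280,225) and (318,233). The side view shows it near (275,185). I'll zoom in and localise it.

```bash
cat > h.py <<'E'
import cv2,numpy as np
from cell import get_calibration
def KD(c):
    f=192/np.tan(np.radians(c['fov_y']/2))
    return np.array([[f,0,c['cx']],[0,f,c['cy']],[0,0,1.]]),np.array(c['distortion'])
def ray(c,px):
    K,D=KD(c);u=cv2.undistortPoints(np.array(px,float).reshape(-1,1,2),K,D).reshape(-1,2)
    E=np.array(c['extrinsics']);d=np.c_[u,np.ones(len(u))]@E[:3,:3].T
    return E[:3,3],d
def plane(c,px,z):
    o,d=ray(c,px);return o+d*((z-o[2])/d[:,2])[:,None]
def proj(c,P):
    K,D=KD(c);E=np.linalg.inv(np.array(c['extrinsics']))
    return cv2.projectPoints(np.array(P,float).reshape(-1,1,3),cv2.Rodrigues(E[:3,:3])[0],E[:3,3],K,D)[0].reshape(-1,2)
E
python3 - <<'E'
import cv2,numpy as np
from h import *
im=cv2.imread('pics/top0.png')
cv2.imwrite('pics/topz.png',cv2.resize(im[165:290,200:360],None,fx=4.8,fy=4.8,interpolation=cv2.INTER_CUBIC))
m=(im.min(2)>165).astype(np.uint8)
m[:165]=0;m[290:]=0;m[:,:200]=0;m[:,360:]=0
m=cv2.morphologyEx(m,cv2.MORPH_CLOSE,np.ones((3,3)))
cs,_=cv2.findContours(m,0,1);k=max(cs,key=cv2.contourArea)
r=cv2.minAreaRect(k);b=cv2.boxPoints(r);print(r,b)
c=get_calibration('top')
P=plane(c,b,0.092);print(P,P.mean(0));
for i in range(4):
    d=P[(i+1)%4]-P[i];print(np.hypot(*d[:2]),np.degrees(np.arctan2(d[1],d[0])))
im=cv2.imread('pics/side0.png')
cv2.imwrite('pics/sidez.png',cv2.resize(im[140:245,210:340],None,fx=5.5,fy=5.5,interpolation=cv2.INTER_CUBIC))
E
```

```text
((273.23077392578125, 221.84616088867188), (134.92788696289062, 83.15322875976562), 11.309932708740234) [[198.9231  249.38461]
 [215.23077 167.84616]
 [347.53845 194.30771]
 [331.23077 275.84616]]
[[ 0.47228447  0.24208696  0.092     ]
 [ 0.63033643  0.20885584  0.092     ]
 [ 0.57263048 -0.04772429  0.092     ]
 [ 0.41741658 -0.0103695   0.092     ]] [0.52316699 0.09821225 0.092     ]
0.16150768121736972 -11.873736258672063
0.2629892418378029 -102.67515981965308
0.1596456577812843 166.46816196604223
0.2583500451836879 77.73824908604199
```

View pics/topz.png

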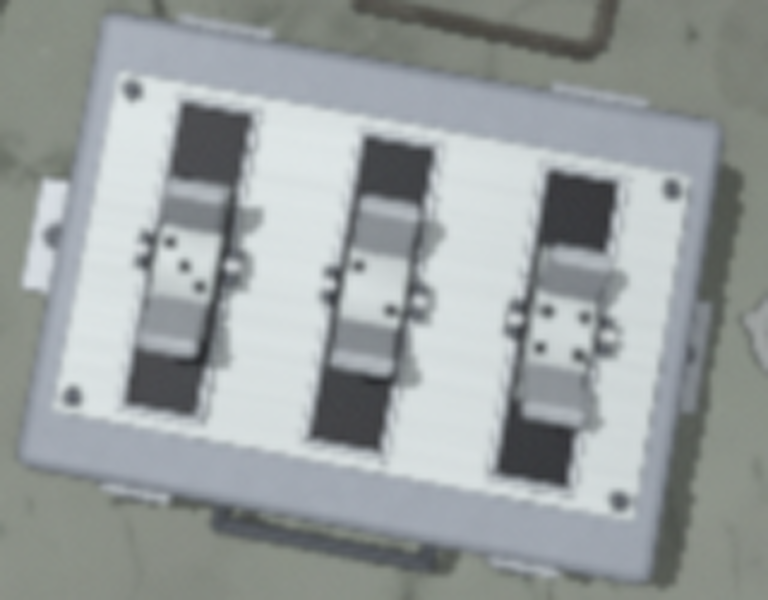

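View pics/sidez.png

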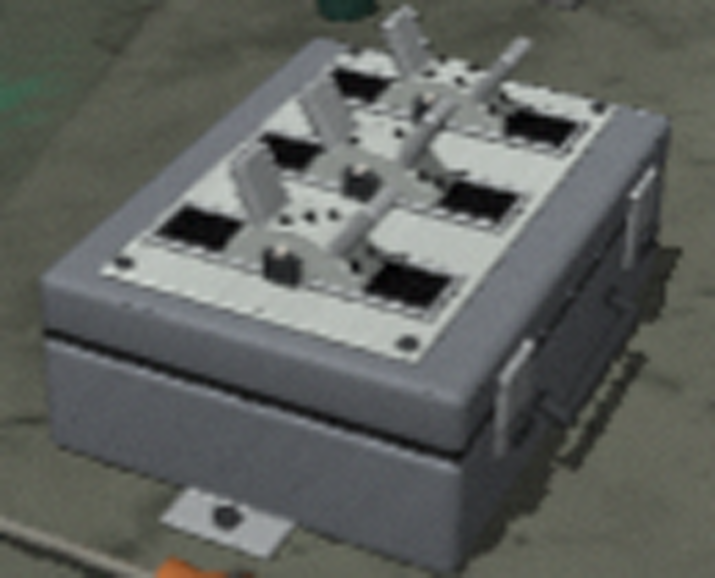

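The zoom shows the left wheel with 3 up, the middle with 2 and the right with 4. Next I'll get the case pose from the panel screws and slots, and the wheel angles from the lug tips.

```bash
cat >> h.py <<'E'
def z2o(p,x0=200,y0=165,s=4.8): return np.array([x0,y0])+(np.array(p,float)+.5)/s-.5
E
python3 - <<'E'
from h import *
c=get_calibration('top')
S=plane(c,z2o([(132,91),(671,190),(620,500),(72,397)]),.093)
L=plane(c,z2o([(180,100),(255,112),(205,417),(127,403)]),.093)
M=plane(c,z2o([(362,136),(437,148),(385,453),(308,438)]),.093)
R=plane(c,z2o([(545,170),(620,182),(573,488),(497,474)]),.093)
for n,q in zip('SLMR',(S,L,M,R)): print(n,q.mean(0))
l,m,r=[q.mean(0) for q in(L,M,R)]
d=l-r;print('pitch',np.hypot(*d[:2])/2,'yaw',np.arctan2(-d[0],d[1]))
d=(S[0]+S[1]-S[2]-S[3]);print('yaw2',np.arctan2(d[1],d[0]))
d=(S[0]+S[3]-S[1]-S[2]);print('yaw3',np.arctan2(-d[0],d[1]))
I=[plane(c,z2o(p),.108).mean(0) for p in ([(145,248),(233,266)],[(330,285),(420,303)],[(515,318),(608,338)])]
print('index',I)
d=l-r;yaw=np.arctan2(-d[0],d[1]);C=(l+m+r)/3;C=(C+S.mean(0))/2
print('C',C,yaw)
ex=np.array([np.cos(yaw),np.sin(yaw),0]);ey=np.array([-ex[1],ex[0],0])
def ang(px,wy):
    o,dd=ray(c,z2o(px));dd=dd[0]
    O=np.array([C[0],C[1],.08])
    t=((O+wy*ey-o)@ey)/(dd@ey)
    # line in case xz plane for camera almost overhead: use closest circle crossing r=62
    best=[]
    b=(o-O);bx,bz=b@ex,b[2];dx,dz=dd@ex,dd[2]
    A=dx*dx+dz*dz;B=2*(bx*dx+bz*dz);Cc=bx*bx+bz*bz-.062**2
    q=B*B-4*A*Cc
    if q<0:return None
    t=(-B-np.sqrt(q))/2/A
    return np.degrees(np.arctan2(bx+t*dx,bz+t*dz))
for n,wy,f,k in (('L',.075,(205,180),(168,356)),('M',0,(392,197),(360,375)),('R',-.075,(577,245),(555,422))):
    print(n,ang(f,wy),ang(k,wy))
E
```

```text
S [0.51474255 0.09010134 0.093     ]
L [0.53078102 0.16258024 0.093     ]
M [0.51492517 0.08988137 0.093     ]
R [0.4995494  0.01586325 0.093     ]
pitch 0.07500215259063264 yaw -0.20973923142393028
yaw2 -0.20380411128953896
yaw3 -0.20363676343805467
index [array([0.53032178, 0.16292351, 0.108     ]), array([0.51422683, 0.0896797 , 0.108     ]), array([0.49941704, 0.01670409, 0.108     ])]
C [0.51491388 0.08977148 0.093     ] -0.20973923142393028
L 28.430495546127755 -39.39080493594619
M 36.476171967365815 -31.52297289995842
R 30.8799542305444 -35.37848417756927
```

Case centre is about (0.515, 0.090) with yaw −0.205. The left wheel needs about +68° and the right about −55°. I'll close the fingers and travel to hover above the far side of the right wheel's far lug.

Emit:
move_arm(
  commands=[
    [[30, 26, 10, -6, 1], [60, 52, 20, -12, 1], [90, 78, 30, -18, 1], [120, 104, 30, -23, 1], [150, 130, 30, -28.2, 1]],
  ],
)

```text
t: 0.52
eef_pos: [0.3351, -0.4922, 0.2727]
tcp_rot: [3.141, -0.001, -0.21]
force: [0.8, 0.0, -0.8]
gripper_width: 0.0253
```

Emit:
move_arm(
  commands=[
    [[16, 38, 0, 0, 1], [32, 76, 0, 0, 1], [48, 114, 0, 0, 1], [64, 152, 0, 0, 1], [80, 190, 0, 0, 1]],
  ],
)

```text
t: 0.93
eef_pos: [0.414, -0.3014, 0.2721]
tcp_rot: [-3.142, 0.001, -0.205]
force: [0.8, 0.7, 0.4]
gripper_width: -0.0001
```

Emit:
move_arm(
  commands=[
    [[16, 38, 0, 0, 1], [32, 76, 0, 0, 1], [48, 114, 0, 0, 1], [64, 152, 0, 0, 1], [80, 190, 0, 0, 1]],
  ],
)

```text
t: 1.35
eef_pos: [0.494, -0.1115, 0.2722]
tcp_rot: [3.141, 0.0, -0.205]
force: [0.7, -0.6, 0.4]
gripper_width: -0.0002
```

```bash
python3 - <<'E'
from cell import ctrl,camera,get_calibration
import cv2
s=ctrl.state();print(s['t'],s['eef_pos'],s['tcp_rot'],s['gripper_width'],s['qpos'])
cv2.imwrite('pics/w1.png',camera('wrist')[:,:,::-1])
E
```

```text
1.35 [ 0.49399778 -0.11149379  0.27218936] [ 3.14146816e+00  2.75401665e-04 -2.05469914e-01] -0.00015588140176390813 [ 0.26937437  0.26411188 -0.16207098  1.87299701  0.0499227   1.00863748
 -1.69007333]
```

View pics/w1.png

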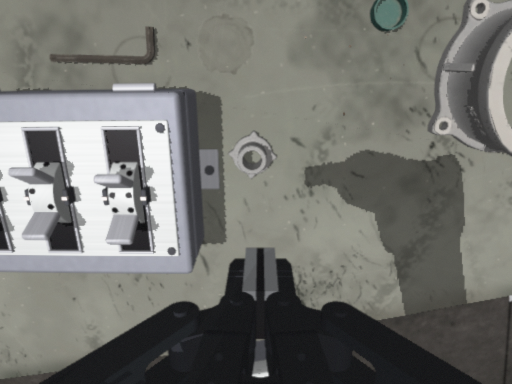

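The wrist view shows the case edges parallel to the tool axes, so the yaw is good, with the right wheel (4 up) at (125,195). Next is the hover point over its far side.

Emit:
move_arm(
  commands=[
    [[14, 30, 0, 0, 1], [28, 60, -10, 0, 1], [42, 90, -20, 0, 1], [55, 118, -32, 0, 1], [55, 118, -32, 0, 1]],
  ],
)

```text
t: 1.82
eef_pos: [0.5492, 0.0119, 0.2381]
tcp_rot: [-3.138, 0.003, -0.197]
force: [-0.8, 0.9, -0.1]
gripper_width: -0.0002
```

```bash
python3 - <<'E'
from cell import ctrl,camera,get_calibration
import cv2
s=ctrl.state();print(s['t'],s['eef_pos'],s['tcp_rot'])
a=camera('wrist')[:,:,::-1];cv2.imwrite('pics/w2.png',a)
from h import *
c=get_calibration('wrist');print({k:np.round(v,4).tolist() for k,v in c.items()})
b=camera('side')[:,:,::-1];cv2.imwrite('pics/s2.png',cv2.resize(b[100:245,210:390],None,fx=4,fy=4,interpolation=cv2.INTER_CUBIC))
E
```

```text
1.8167 [0.54918479 0.01188651 0.23809911] [-3.13796242e+00  2.92071390e-03 -1.96632942e-01]
{'fov_y': 58.9947, 'cx': 259.8843, 'cy': 194.8371, 'distortion': [-0.0409, 0.0, 0.0, 0.0, 0.0], 'extrinsics': [[-0.1981, -0.925, -0.3242, 0.6313], [-0.9802, 0.1869, 0.0654, -0.0078], [0.0001, 0.3308, -0.9437, 0.3694], [0.0, 0.0, 0.0, 1.0]]}
```

View pics/w2.png

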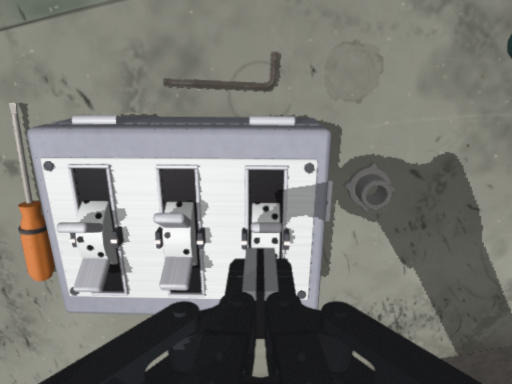

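View pics/s2.png

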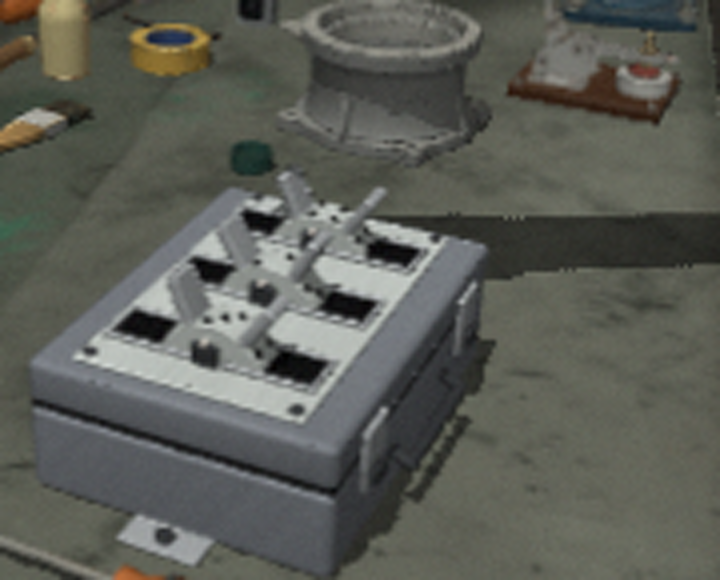

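The wrist view shows the fingers over the right wheel's column and the far slot clear. The arm was still settling, so I'll measure again now.

```bash
python3 - <<'E'
from cell import ctrl,camera
import cv2
from h import *
s=ctrl.state();print(s['t'],s['eef_pos'],s['tcp_rot'])
c=get_calibration('wrist');a=camera('wrist')[:,:,::-1]
import json;json.dump({k:np.array(v).tolist() for k,v in c.items()},open('c3.json','w'))
cv2.imwrite('pics/w3.png',cv2.resize(a[145:315,20:340],None,fx=2.5,fy=2.5,interpolation=cv2.INTER_CUBIC)); cv2.imwrite('w3raw.png',a)
E
```

```text
1.9167 [0.54840041 0.00561188 0.23934874] [ 3.14135796e+00  2.10002017e-03 -2.02487799e-01]
```

View pics/w3.png

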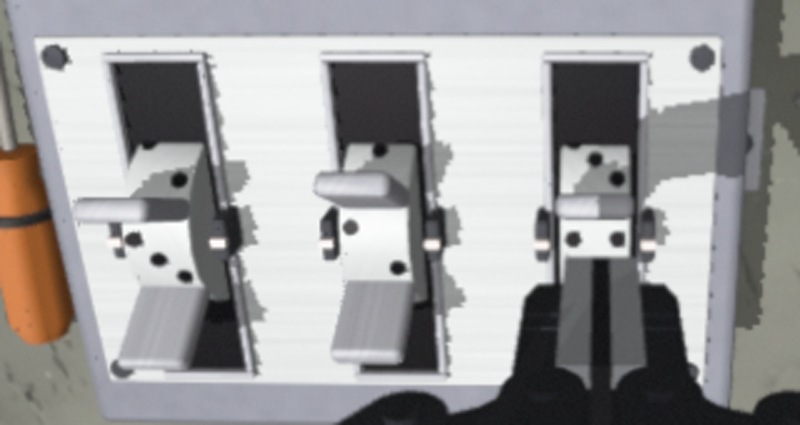

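```bash
python3 - <<'E'
from h import *
import json
c={k:np.array(v) for k,v in json.load(open('c3.json')).items()}
z=lambda p:z2o(p,20,145,2.5)
S=plane(c,z([(54,57),(702,58),(122,368)]),.0925);print(S)
d=S[0]-S[1];print('yaw',np.arctan2(-d[0],d[1]));d=S[0]-S[2];print('yaw',np.arctan2(d[1],d[0]),'centre',(S[1]+S[2])/2)
I=[plane(c,z(p),.108).mean(0) for p in ([(118,243),(218,243)],[(330,243),(433,243)],[(542,244),(648,244)])];print(I)
C=(I[0]+I[1]+I[2])/3;print(C);C=np.array([.5149,.0899,0]);yaw=-.205
ex=np.array([np.cos(yaw),np.sin(yaw),0]);ey=np.array([-ex[1],ex[0],0])
def xz(px,wy):
    o,dd=ray(c,z(px));dd=dd[0];O=np.array([C[0],C[1],.08])
    b=o-O;bx,bz=b@ex,b[2];dx,dz=dd@ex,dd[2]
    A=dx*dx+dz*dz;B=2*(bx*dx+bz*dz);Cc=bx*bx+bz*bz-.0621**2
    q=B*B-4*A*Cc
    if q<0:return None
    t=(-B-np.sqrt(q))/2/A
    return np.degrees(np.arctan2(bx+t*dx,bz+t*dz)), ((o+t*dd-O)@ey)*1e3
for n,ps in (('L',[(122,360),(180,366),(85,200),(80,218)]),('M',[(332,355),(400,362),(318,175),(316,195)]),('R',[(560,198),(560,214)])):
    print(n,[xz(p,0) for p in ps])
E
```

```text
[[ 0.59797394  0.18693714  0.0925    ]
 [ 0.55254541 -0.02989419  0.0925    ]
 [ 0.47502534  0.21251939  0.0925    ]]
yaw -0.20652370680604648
yaw -0.20514563521802506 centre [0.51378538 0.0913126  0.0925    ]
[array([0.52908997, 0.16359416, 0.108     ]), array([0.51431369, 0.09013996, 0.108     ]), array([0.49916458, 0.01801171, 0.108     ])]
[0.51418941 0.09058194 0.108     ]
L [(np.float64(-30.593596753286693), np.float64(83.76476882229046)), (np.float64(-34.69814273147568), np.float64(65.8027625496679)), (np.float64(26.421608105418624), np.float64(82.76384611210173)), (np.float64(21.33945379539681), np.float64(84.09206533355292))]
M [(np.float64(-25.795235582066905), np.float64(11.854515339945477)), (np.float64(-29.927129420623274), np.float64(-9.598372724874137)), (np.float64(33.81227733887925), np.float64(10.88297256754591)), (np.float64(28.149360955917054), np.float64(11.08430036264665))]
R [(np.float64(27.502321880872422), np.float64(-63.112805678861186)), (np.float64(23.055338539539452), np.float64(-63.141923717066824))]
```

The two views agree: centre (0.5145, 0.090), left wheel about −6.5° from 3, right about −5° from 4. I'll descend behind the right wheel's far lug.

Emit:
move_arm(
  commands=[
    [[0, 1, -30, 0, 1], [0, 1, -60, 0, 1], [0, 1, -88, 0, 1], [0, 1, -108, 0, 1], [0, 1, -108, 0, 1]],
  ],
)

```text
t: 2.38
eef_pos: [0.5457, 0.0032, 0.1289]
tcp_rot: [3.139, 0.007, -0.208]
force: [-0.5, -0.5, -0.0]
gripper_width: -0.0003
```

Emit:
move_arm(
  commands=[
    [[0, 0, 0, 0, 1], [-5, 1, 0, 0, 1], [-10, 2, 0, 0, 1], [-15, 3, 0, 0, 1], [-20, 4, 0, 0, 1]],
  ],
)

```text
t: 2.8
eef_pos: [0.5307, 0.0094, 0.1343]
tcp_rot: [-3.14, -0.005, -0.206]
force: [3.4, -1.1, 3.5]
gripper_width: 0.0001
```

Emit:
move_arm(
  commands=[
    [[-5, 1, 0, 0, 1], [-10, 2, 0, 0, 1], [-15, 3, 0, 0, 1], [-20, 4, 0, 0, 1], [-25, 5, 0, 0, 1]],
  ],
)

```text
t: 3.22
eef_pos: [0.5035, 0.0148, 0.1323]
tcp_rot: [-3.141, -0.0, -0.205]
force: [3.5, -0.1, -2.4]
gripper_width: 0.0004
```

```bash
python3 - <<'E'
from cell import ctrl,camera
import cv2
from h import *
s=ctrl.state();print(s['t'],s['eef_pos'],s['tcp_rot'],s['force'])
d=(s['eef_pos'][:2]-np.array([.4992,.0165]));print(d@[.979,-.2036],d@[.2036,.979])
b=camera('side')[:,:,::-1];cv2.imwrite('pics/s4.png',cv2.resize(b[100:245,210:390],None,fx=4,fy=4,interpolation=cv2.INTER_CUBIC))
E
```

```text
3.2167 [0.5034984  0.01478543 0.13230483] [-3.14138435e+00 -3.15889774e-04 -2.05180432e-01] [ 3.45879012 -0.05995507 -2.42754154]
0.00455721769264859 -0.0008034121594195123
```

View pics/s4.png

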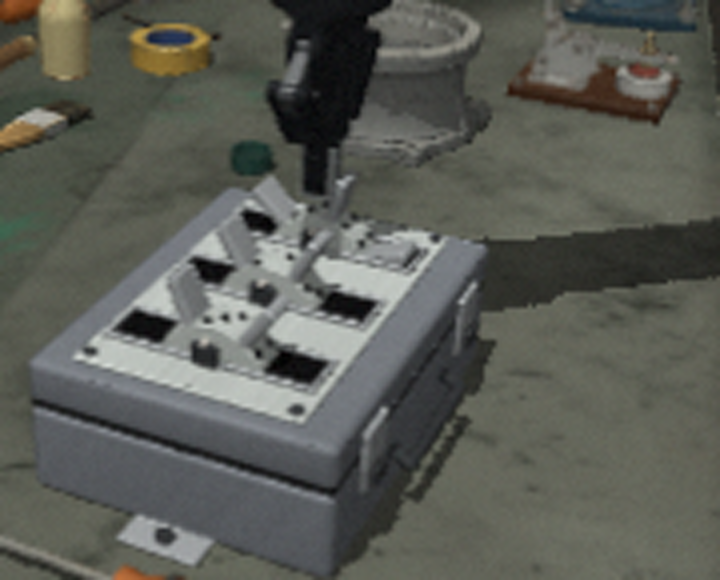

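The wheel is rolling and the lug is about −15° past upright. I'll creep to the end of the stroke.

Emit:
move_arm(
  commands=[
    [[-4, 1, 0, 0, 1], [-7, 1.5, 0, 0, 1], [-10, 2, 0, 0, 1], [-11, 2.3, 0, 0, 1], [-11, 2.3, 0, 0, 1]],
  ],
)

```text
t: 3.68
eef_pos: [0.4922, 0.0168, 0.1321]
tcp_rot: [3.141, 0.001, -0.205]
force: [0.9, -1.2, 0.3]
gripper_width: 0.0
```

Emit:
move_arm(
  commands=[
    [[0, 0, 0, 0, 1], [0, 0, 0, 0, 1]],
  ],
)

```text
t: 3.85
eef_pos: [0.4922, 0.0168, 0.132]
tcp_rot: [3.141, 0.002, -0.205]
force: [0.6, -0.1, 0.2]
gripper_width: 0.0001
```

Emit:
move_arm(
  commands=[
    [[0, 0, 25, 0, 1], [0, 0, 60, 0, 1], [0, 0, 95, 0, 1], [0, 0, 103, 0, 1], [0, 0, 103, 0, 1]],
  ],
)

```text
t: 4.27
eef_pos: [0.4942, 0.0171, 0.2377]
tcp_rot: [-3.14, -0.004, -0.205]
force: [0.9, 0.2, -0.1]
gripper_width: 0.0
```

Emit:
move_arm(
  commands=[
    [[-4, 38, 0, 0, 1], [-8, 76, 0, 0, 1], [-13, 114, 0, 0, 1], [-17, 150, 0, 0, 1], [-17, 158, 0, 0, 1]],
  ],
)

```text
t: 4.68
eef_pos: [0.4729, 0.1814, 0.2338]
tcp_rot: [-3.14, 0.004, -0.197]
force: [0.9, 0.2, 0.3]
gripper_width: -0.0
```

Emit:
move_arm(
  commands=[
    [[0, 0, 0, 0, 1], [0, 0, 0, 0, 1], [0, 0, 0, 0, 1]],
  ],
)

```text
t: 4.93
eef_pos: [0.4756, 0.1727, 0.2342]
tcp_rot: [3.139, 0.002, -0.208]
force: [0.3, 0.3, 0.5]
gripper_width: 0.0002
```

```bash
python3 - <<'E'
from cell import ctrl,camera
import cv2
from h import *
import json
s=ctrl.state();print(s['t'],s['eef_pos'],s['tcp_rot'],s['force'])
d=(s['eef_pos'][:2]-np.array([.5298,.1634]));print(d@[.979,-.2036],d@[.2036,.979])
c=get_calibration('wrist');a=camera('wrist')[:,:,::-1]
json.dump({k:np.array(v).tolist() for k,v in c.items()},open('c5.json','w'))
cv2.imwrite('pics/w5.png',a)
E
```

```text
4.9333 [0.47560961 0.1726847  0.23422275] [ 3.13946437e+00  1.56991864e-03 -2.07595746e-01] [0.33119153 0.30006872 0.53405341]
-0.0549427581457707 -0.0019434410164507587
```

View pics/w5.png

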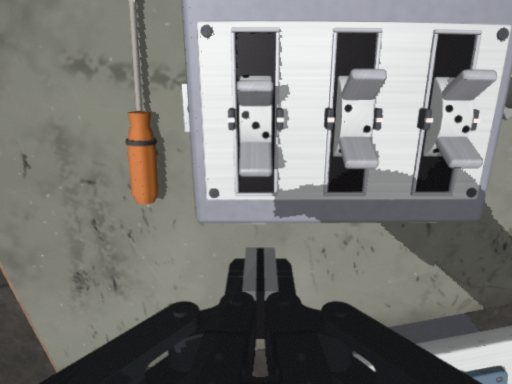

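The right wheel now shows 3 with its lugs matching the middle wheel's: tips at (470,80)/(465,160) against (365,80)/(360,160). Now I'll descend behind the left wheel's near lug.

Emit:
move_arm(
  commands=[
    [[0, 0, -30, 0, 1], [0, 0, -60, 0, 1], [0, 0, -88, 0, 1], [0, 0, -103, 0, 1], [0, 0, -103, 0, 1]],
  ],
)

```text
t: 5.4
eef_pos: [0.4738, 0.172, 0.129]
tcp_rot: [3.137, 0.005, -0.208]
force: [-0.6, -0.0, -0.7]
gripper_width: 0.0004
```

Emit:
move_arm(
  commands=[
    [[0, 0, 0, 0, 1], [5, -1, 0, 0, 1], [10, -2, 0, 0, 1], [15, -3, 0, 0, 1], [20, -4, 0, 0, 1]],
  ],
)

```text
t: 5.82
eef_pos: [0.4965, 0.1711, 0.1335]
tcp_rot: [-3.141, -0.001, -0.205]
force: [-3.4, 0.6, 2.6]
gripper_width: 0.0001
```

Emit:
move_arm(
  commands=[
    [[5, -1, 0, 0, 1], [10, -2, 0, 0, 1], [15, -3, 0, 0, 1], [20, -4, 0, 0, 1], [25, -5, 0, 0, 1]],
  ],
)

```text
t: 6.23
eef_pos: [0.5214, 0.1657, 0.1324]
tcp_rot: [3.142, 0.0, -0.205]
force: [-3.9, 0.4, 1.4]
gripper_width: -0.0002
```

```bash
python3 - <<'E'
from cell import ctrl,camera
import cv2
from h import *
s=ctrl.state();print(s['t'],s['eef_pos'],s['tcp_rot'],s['force'])
d=(s['eef_pos'][:2]-np.array([.5298,.1634]));print(d@[.979,-.2036],d@[.2036,.979])
b=camera('side')[:,:,::-1];cv2.imwrite('pics/s6.png',cv2.resize(b[100:245,210:390],None,fx=4,fy=4,interpolation=cv2.INTER_CUBIC))
E
```

```text
6.2333 [0.52139851 0.16572146 0.13236688] [ 3.14156731e+00  8.01615163e-05 -2.05486307e-01] [-3.88994835  0.38542247  1.36313714]
-0.008697707487002108 0.0005621696465819829
```

View pics/s6.png

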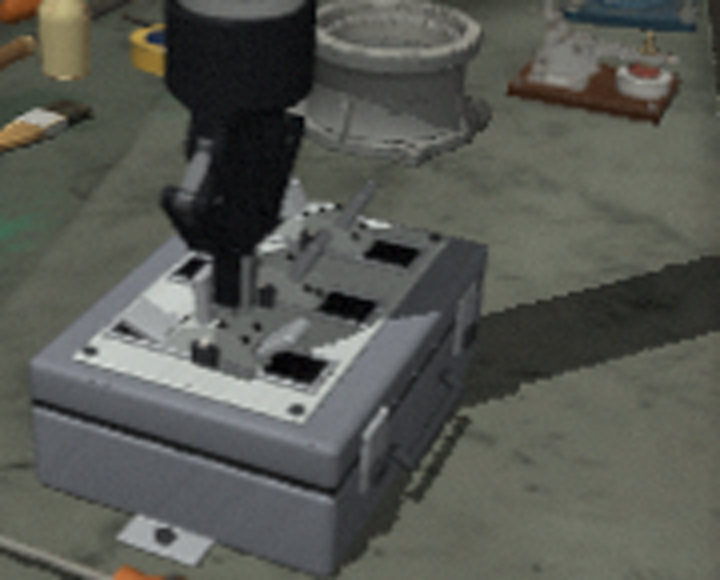

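The lug is a little past upright. Sixteen mm more to finish.

Emit:
move_arm(
  commands=[
    [[4, -1, 0, 0, 1], [8, -1.7, 0, 0, 1], [12, -2.5, 0, 0, 1], [15, -3.2, 0, 0, 1], [16, -3.4, 0, 0, 1]],
  ],
)

```text
t: 6.7
eef_pos: [0.5372, 0.1621, 0.132]
tcp_rot: [3.141, 0.0, -0.206]
force: [-2.6, 0.6, -0.1]
gripper_width: -0.0001
```

Emit:
move_arm(
  commands=[
    [[0, 0, 0, 0, 1], [0, 0, 0, 0, 1], [0, 0, 0, 0, 1]],
  ],
)

```text
t: 6.95
eef_pos: [0.5376, 0.1623, 0.1326]
tcp_rot: [-3.141, -0.001, -0.206]
force: [-0.1, 0.8, -0.5]
gripper_width: -0.0002
```

Emit:
move_arm(
  commands=[
    [[0, 0, 25, 0, 1], [0, 0, 60, 0, 1], [0, 0, 95, 0, 1], [-20, -30, 110, 0, 1], [-40, -60, 115, 0, 1]],
  ],
)

```text
t: 7.37
eef_pos: [0.4996, 0.104, 0.2512]
tcp_rot: [-3.137, -0.008, -0.202]
force: [0.2, -0.4, -0.6]
gripper_width: -0.0001
```

Emit:
move_arm(
  commands=[
    [[-20, -30, 0, 0, 1], [-30, -45, 0, 0, 1], [-30, -45, 0, 0, 1], [-30, -45, 0, 0, 1], [-30, -45, 0, 0, 1]],
  ],
)

```text
t: 7.78
eef_pos: [0.4679, 0.0582, 0.2478]
tcp_rot: [-3.141, -0.002, -0.205]
force: [0.5, 0.6, 0.9]
gripper_width: -0.0001
```

```bash
python3 - <<'E'
from cell import ctrl,camera
import cv2
from h import *
import json
s=ctrl.state();print(s['t'],s['eef_pos'],s['tcp_rot'],s['force'])
c=get_calibration('wrist');a=camera('wrist')[:,:,::-1]
json.dump({k:np.array(v).tolist() for k,v in c.items()},open('c7.json','w'))
cv2.imwrite('pics/w7.png',a)
b=camera('side')[:,:,::-1];cv2.imwrite('pics/s7.png',cv2.resize(b[100:245,210:390],None,fx=4,fy=4,interpolation=cv2.INTER_CUBIC))
E
```

```text
7.7833 [0.4678938  0.05823932 0.24783634] [-3.14050779e+00 -1.91240220e-03 -2.04803822e-01] [0.54356815 0.6375447  0.88640457]
```

View pics/w7.png

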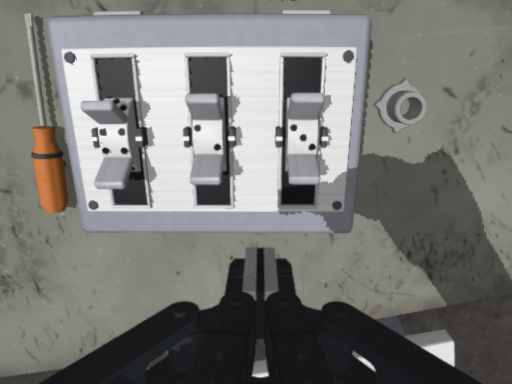

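View pics/s7.png

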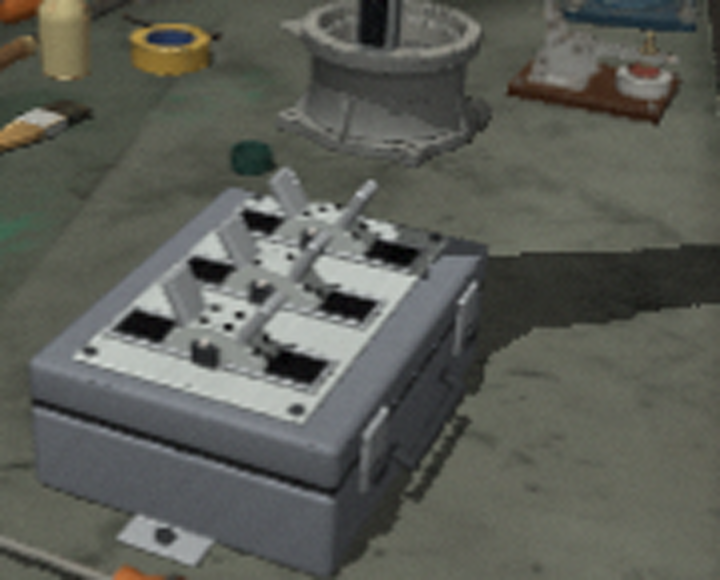

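```bash
python3 - <<'E'
from h import *
import json
a=cv2.imread('pics/w7.png');cv2.imwrite('pics/w7z.png',cv2.resize(a[80:200,75:335],None,fx=3,fy=3,interpolation=cv2.INTER_CUBIC))
c={k:np.array(v) for k,v in json.load(open('c7.json')).items()}
C=np.array([.5145,.09,.08]);yaw=-.205
ex=np.array([np.cos(yaw),np.sin(yaw),0]);ey=np.array([-ex[1],ex[0],0])
for n,wy in zip('LMR',(.075,0,-.075)):
  for off in (-6,0,6):
    P=[]
    for lug in (-30,30):
      for e in (-3.69,3.69):
        t=np.radians(lug+off+e);P.append(C+ey*wy+(ex*np.sin(t)+np.array([0,0,np.cos(t)]))*.0621)
    print(n,off,((proj(c,P)-[75,80])*3).round(0).tolist())
E
```

```text
L -6 [[116.0, 335.0], [105.0, 317.0], [62.0, 101.0], [64.0, 68.0]]
L 0 [[107.0, 321.0], [96.0, 300.0], [63.0, 74.0], [67.0, 43.0]]
L 6 [[98.0, 304.0], [88.0, 279.0], [66.0, 49.0], [71.0, 19.0]]
M -6 [[401.0, 335.0], [397.0, 317.0], [382.0, 99.0], [382.0, 66.0]]
M 0 [[398.0, 321.0], [394.0, 299.0], [382.0, 72.0], [383.0, 40.0]]
M 6 [[395.0, 304.0], [391.0, 279.0], [383.0, 46.0], [385.0, 17.0]]
R -6 [[689.0, 335.0], [692.0, 317.0], [706.0, 99.0], [705.0, 66.0]]
R 0 [[692.0, 321.0], [695.0, 299.0], [705.0, 72.0], [704.0, 40.0]]
R 6 [[694.0, 304.0], [697.0, 279.0], [704.0, 46.0], [703.0, 17.0]]
```

View pics/w7z.png

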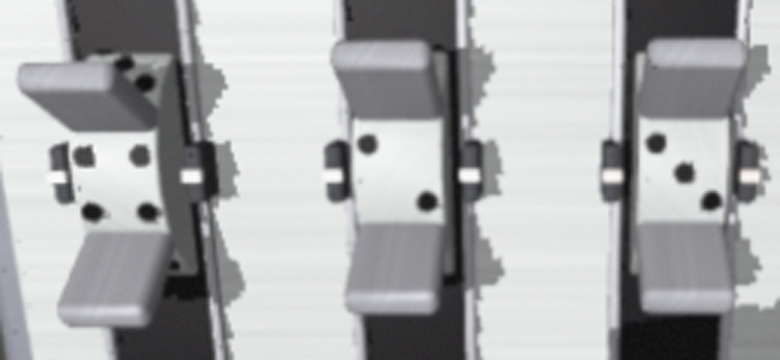

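The left wheel shows 4 at about −5° (limit ±12°). Middle (2) and right (3) are both near 0°. The arm is clear of everything, so I'm handing in.

```bash
python3 - <<'E'
from cell import workorder
print(workorder.job_done())
E
```

```text
the job is handed in; nothing more can be done
None
```

I dialled 4-2-3 and handed the job in; the system gave no verdict. The robot's clock stood at about 7.9 s of the allowed 38 s. I rolled the right wheel back from 4 to 3, then the left wheel forward from 3 to 4. Both were pushed by a lug with the closed fingertips, and the force readings at the end of each move stayed below about 5 N.

I checked the wheels in a wrist picture after the last push, comparing lug-tip positions with the calculated ones and with the middle wheel:

| Wheel | Face up | Angle from straight up |
|---|---|---|
| Left | 4 | about −5° (slightly towards the robot) |
| Middle | 2 | about 0°, not touched |
| Right | 3 | about 0° |

- **Left wheel:** it stopped about 5° short of straight up. That is inside the 12° limit, so I left it as it was.
- **Arm:** it is clear of the case, with the TCP at about 0.25 m.
- **Disagreements:** the top and wrist views put the case centre within about 2 mm of each other. The top view read lug angles roughly 2.5° high, judged against the middle wheel, and I corrected for that.

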